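# Set and lock the throttle lever on the engine stand

### The arm

A 6-joint arm with a two-finger parallel gripper is mounted at the origin on the work surface. World frame = base frame: x ahead of the robot, y to its left, z up, the work surface at z = 0. Lengths are in mm, angles in degrees, forces in N, time in s.
With the tool pointing down it reaches from about 350 to 775 mm from the base axis. Payload 7.3 kg.
Tool frame: the origin (TCP) lies between the finger pads; the fingertips stand robot.finger_overhang ahead of it and the grasp point (between the pads) lies 8 mm behind it (robot.finger_overhang is the distance from the TCP to the fingertips, in mm); z points along the fingers, y is the line along which they close (so a half turn about z gives the same grasp; the last joint's range is limited). The gripper opens to 92 mm and grips with 3 to 60 N. Pads are 19 mm wide; open, the fingers measure 130 mm over their backs; the gripper's body (75 mm by 190 mm) begins 47 mm behind the grasp point.
Start: joints at [66.291, 19.595, 87.324, -0, 73.075, -8.365], TCP at [138.904, 506.31, 237.741] pointing down, gripper open.
Joint ranges: [-145.02, 145.02], [-44.19, 115.74], [2.07, 154.8], [-57.11, 237.11], [16.16, 152.29], [-177.93, 177.93]. Speed limits (degrees/s): [147.25, 147.25, 180, 180, 180, 180].

### API

Orientations are given as [roll, pitch, yaw] about the fixed x, y, z axes, in that order (R = Rz(yaw) Ry(pitch) Rx(roll)).
In Python, from workcell import robot gives the robot as it stands. The module is installed in compiled form; this text tells all that it offers.
- The arm moves only by the shell command python3 -m pendant 'ROWS' [FORCE]. ROWS is text: rows parted by semicolons, each of 5 numbers parted by spaces: the opening, from 0 (shut) to 1 (fully open), then the shift along the world's x, y, z in m, then the turn about the world's z in rad. A call has 1 to 5 rows; each row is the pose to reach, as a shift and turn from the pose commanded when the call began; what a row does not reach only later rows make up. A row lasts 1/12 s, in which the tool goes at most 41.7 mm and 7.16 degrees, less where a joint would pass 70% of its speed; a pose out of reach is approached as far as the arm can. A call with a gripper value outside its range is refused whole. The fingers move at their own pace and stop on an object; FORCE is the grip in N (left out, the last holds). Time passes only in rows, so rows that repeat a pose let the fingers close. It gives the time, the measured TCP pose, the force, the opening and the grip force at its end, in the units of the state.
- robot.sense(): the state, without advancing time (a new reading comes with each control period).
- robot.get_image(name): name is "side" or "top"; returns a dict with "img" (420x560x3 uint8, red, green, blue), "camera_matrix" (3x3 intrinsics, pixels), "rvec" (rotation vector, rad) and "tvec" (3), from world to camera coordinates, as OpenCV has them. Camera axes: x right, y down, z forward; pixel columns grow to the right and rows downward; lengths in mm; the calibration is good to about 2 mm. A picture is of the moment at which its call begins. There is no depth.
- robot.close_job(): hands the job in; it is judged then, once.
The state is a dict: "t": time; "q": joint angles; "qvel": joint speeds; "joint_torque": joint torques, N m; "tool_pos": TCP position; "orientation": TCP orientation; "ft_force": force on the tool from outside, world axes, zero at the start; "wrist_torque": the same for the moment, N m; "width": finger opening in mm; "finger_force": force on a finger pad.
Only numpy, scipy, OpenCV 4.12 (cv2) and the standard library are available. Lean on these libraries where they do the work, as an engineer would, in place of code of your own. Each camera call takes 0.05 s, during which the arm holds its last target. There are 200 camera calls.

### The job

Swing the throttle lever of the engine stand until the fork at its end is centred over the bore of the dark set-point block on the quadrant, and let go of it. Then take the round-knobbed lock pin out of the wooden rack and stand it upright down between the fork's tines, fully home in that bore, so that the lever is locked at this setting. Leave the set-point block where it is clamped and do not disturb the other tools and parts.

Things in the scene. Friction and masses are not known exactly. Their poses are not given: they have to be found in the camera images.
- stand: Grey throttle stand screwed to the bench: a flat sector-shaped quadrant plate 12 mm thick (outer radius about 222 mm) with a small finned aluminium engine (up to 186 mm high) behind it. Origin: on the vertical pivot axis of the lever, at bench height. Its -x axis runs from the pivot along the middle of the quadrant, its +x axis to the engine (50 to 210 mm from the pivot).
- throttle_lever (a joint): Angle of the throttle lever (rad, 0 to 1.7) about the vertical pivot, growing counter-clockwise seen from above; at angle a the lever points along the stand's -x axis turned by a - 0.85. Moderate friction: it stays where it is left. It starts near 0. Lever and block are aligned when the two joint values are equal.
- lever_grip (a point): Middle of the lever's upright black grip, a round post 26 mm in diameter and 57 mm tall, at radius 100 mm from the pivot; its foot stands at height 68 mm, its top at 125 mm, this point at 107 mm. The flat steel lever arm below it is 24 mm wide, at heights 56 to 68 mm.
- fork (a point): Centre of the gap between the two steel tines at the lever's end, at radius 190 mm from the pivot, height 62 mm. The gap is 30 mm wide, open outwards; tines 12 mm wide and thick, at heights 56 to 68 mm, 50 mm long.
- set_block (a joint): Angle at which the dark steel set-point block is clamped on the quadrant (rad, same zero and sense as the lever's angle). It differs from one start to the next and must not be changed.
- bore (a point): Centre of the mouth of the upright bore (19 mm wide, 32 mm deep, rim chamfered 2 mm) in the top of the set-point block, at height 50 mm, radius 190 mm from the pivot. The block is 56 x 56 mm in plan and passes under the fork.
- rack: Wooden rack 230 x 62 x 55 mm fixed on the bench with three upright bores 19 mm wide, 35 mm deep, in a row along its x axis at x = -75, 0 and 75 mm; each holds one upright tool. Origin: centre of its underside.
- lock_pin: Lock pin standing in one of the rack's bores (which one varies): steel shank 16 mm in diameter with a foot tapered over 9 mm, and a round black knob 32 mm in diameter on top; 141 mm long, about 0.2 kg. Origin: centre of its foot end; z points up along the pin to the knob.
- pin_knob (a point): Middle of the lock pin's knob, 125 mm above its foot; the knob spans 110 to 141 mm above the foot.
- t_wrench: T-handled socket wrench standing in the rack, 16 mm shaft, 158 mm long with a 100 mm black cross handle across the rack's row. Leave alone. Origin: foot end.
- drift: Plain dark steel drift bar standing in the rack, 16 mm in diameter, 145 mm long, without a knob. Leave alone. Origin: foot end.
- piston: Aluminium piston 48 mm in diameter, 45 mm tall, standing on the bench. Leave alone. Origin: centre of its underside.
- wrench: Steel spanner 190 mm long lying on the bench between rack and stand. Leave alone. Origin: its middle, on the bench.
Things that resemble listed ones, but are neither listed nor needed, are in the scene too. Of the things shaped like the lock_pin, the steel one is meant.

How it is judged:
By the outcome, as a careful person would: the job done as asked, in the order asked, and still so for the second after the job is handed in, with the robot touching nothing.
It also fails if it takes over 64 s, if anything falls off the work surface, if the arm or the gripper's body presses on something with over 40 N, if the wrist force passes 120 N, or if a joint passes its speed limit or range.

## Working session

There is one attempt and no reset: what is moved stays moved. The work goes in short steps, Python scripts to look and compute and a shell command to move; the robot and the scene stay as the last step left them, time stands still between calls to the robot, and variables do not carry over. Pictures are saved under pics/ and viewed, at most 12 in all, crops included, and the job is handed in when it is done.

```bash
mkdir -p pics; cat > h.py <<'E'
import numpy as np, cv2
from workcell import robot
def snap(n,f):
    d=robot.get_image(n); cv2.imwrite(f,d["img"][:,:,::-1]); np.savez(n+".npz",K=d["camera_matrix"],r=d["rvec"],t=d["tvec"],img=d["img"]); return d
def ray(n,u,v):
    d=np.load(n+".npz"); R=cv2.Rodrigues(d["r"])[0]; c=-R.T@d["t"].ravel(); return c,R.T@np.linalg.inv(d["K"])@[u,v,1]
def atz(n,u,v,z):
    c,w=ray(n,u,v); return c+w*(z-c[2])/w[2]
def proj(n,P):
    d=np.load(n+".npz"); return cv2.projectPoints(np.float32(P).reshape(-1,1,3),d["r"],d["t"],d["K"],None)[0].reshape(-1,2)
def crop(n,f,x0,y0,x1,y1,s):
    im=np.load(n+".npz")["img"][y0:y1,x0:x1,::-1]; cv2.imwrite(f,cv2.resize(im,None,fx=s,fy=s,interpolation=cv2.INTER_CUBIC))
E
python3 - <<'E'
from h import *
for n in("top","side"):
    snap(n,f"pics/{n}0.png"); print(n,ray(n,280,210))
a=cv2.imread("pics/top0.png");print(robot.finger_overhang,robot.sense())
E
```

```text
top (array([ 505.37524468,  -47.62016762, 1295.12703732]), array([ 0.06299114,  0.02044761, -0.99809259]))
side (array([  62.04265787, -573.67449832,  588.68446037]), array([ 0.58219005,  0.62334659, -0.52221445]))
11.0 {'t': 0.1, 'q': array([ 6.62909705e+01,  1.96332172e+01,  8.73707432e+01, -1.00370173e-05,
        7.30750107e+01, -8.36467901e+00]), 'qvel': array([ 0.00670002, -0.16016787, -0.24147623,  0.03210519, -0.01453086,
       -0.0451183 ]), 'joint_torque': array([ 1.97992624e-03, -4.32007241e+01, -2.44697696e+01,  7.17865932e-02,
        5.26142854e-02, -7.31180671e-05]), 'tool_pos': array([138.7606008 , 505.97627018, 237.11362771]), 'orientation': array([-1.79921868e+02, -1.14786630e-02,  1.64655645e+02]), 'ft_force': array([-0.18293767,  0.33628955,  0.7964272 ]), 'wrist_torque': array([ 0.00155352, -0.0417391 ,  0.06401178]), 'finger_force': 0.0, 'width': 92.00608801510046}
```

View pics/top0.png

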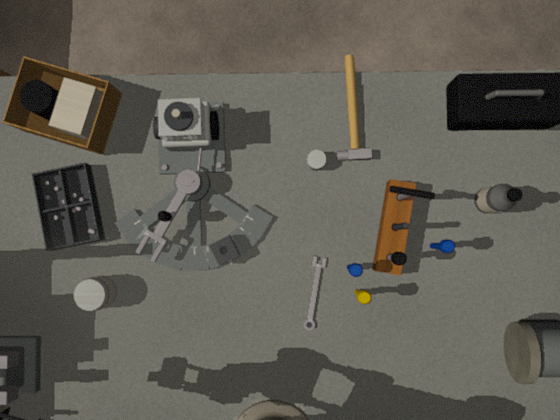

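View pics/side0.png

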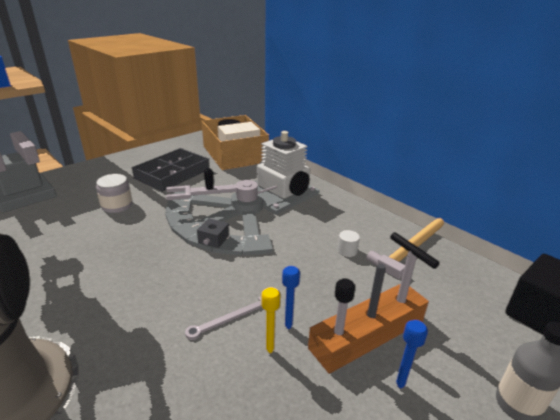

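The top view shows the stand pivot near (190,182), the lever pointing to (150,245) and the dark block near (228,250). The rack is at (395,226). There are four pin-shaped candidates:
- Black knob with a steel shank in the rack: top (398,258), side (344,291).
- Blue pin: top (355,270).
- Blue pin: top (446,246).
- Yellow pin: top (363,297).

Only the black-knobbed one has a steel shank and stands in the rack, so it fits the description. I'll confirm that in enlarged crops.

```bash
python3 - <<'E'
from h import *
crop("top","pics/c1.png",115,155,285,280,4.7)
crop("side","pics/a.png",300,220,450,370,4); crop("top","pics/b.png",370,175,420,275,6)
a=cv2.imread("pics/a.png");b=cv2.imread("pics/b.png")[:, :200] if 0 else cv2.imread("pics/b.png")
b=cv2.resize(b,(200,400)) ; c=np.zeros((600,800,3),np.uint8); c[:,:600]=a; c[:400,600:]=b; cv2.imwrite("pics/c2.png",c)
E
```

```text
(no output)
```

View pics/c1.png

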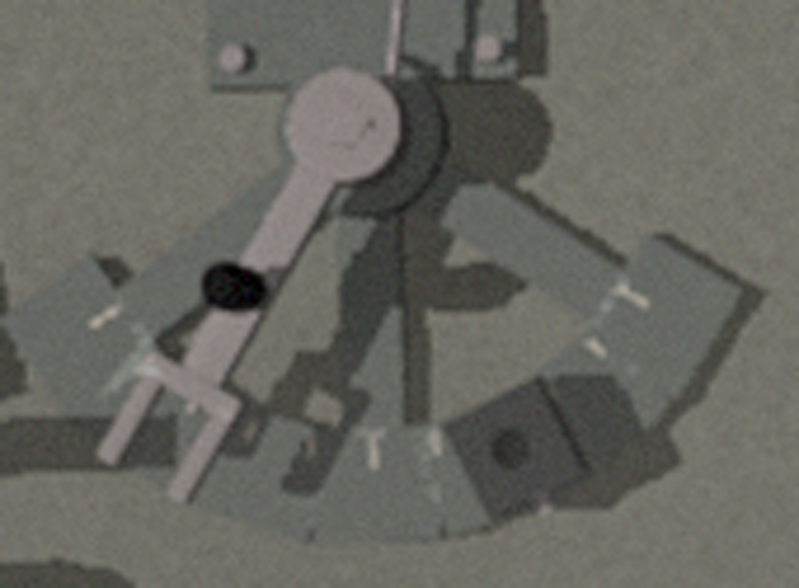

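View pics/c2.png

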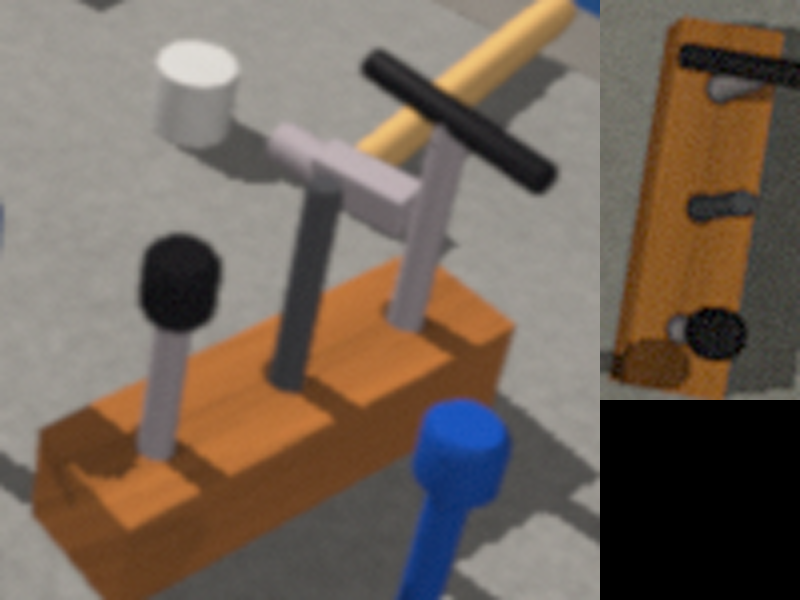

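```bash
python3 - <<'E'
from h import *
f=lambda x,y,z: atz("top",115+(x+.5)/4.7-.5,155+(y+.5)/4.7-.5,z)[:2]
B=f(511,449,50);G=f(229,286,122);T=f(145,478,66);C=f(194,382,68)
print("bore",B,"gripTop",G,"tips",T,"cross",C)
for z in(68,74,80):
    P=f(343,124,z);an=lambda v:np.degrees(np.arctan2(v[1],v[0]))
    print(z,P,*[(np.linalg.norm(X-P).round(1),an(X-P).round(2)) for X in(B,G,T,C)])
K=atz("top",398.6,257.8,147);K2=atz("side",344.6,290.3,145);print("knob",K,K2)
print("shank at rack",atz("side",300+156/4,220+452/4,55),atz("top",370+78/4,175+327/4,60))
for a,b in(((680,22),(785,32)),((612,380),(722,395))):
  print([atz("top",370+(x-600)/4,175+y/4,55)[:2].round(1) for x,y in(a,b)])
print("bore side proj",proj("side",[*B,50]))
E
```

```text
bore [485.10122414 118.80696777] gripTop [568.13199307 250.44644061] tips [470.98437601 308.29428056] cross [520.95439759 282.29237483]
68 [655.5928213  204.58270929] (np.float64(190.9), np.float64(-153.29)) (np.float64(98.8), np.float64(152.33)) (np.float64(211.7), np.float64(150.67)) (np.float64(155.5), np.float64(150.01))
74 [654.85833707 203.34957106] (np.float64(189.6), np.float64(-153.53)) (np.float64(98.7), np.float64(151.5)) (np.float64(211.7), np.float64(150.28)) (np.float64(155.4), np.float64(149.48))
80 [654.12385284 202.11643283] (np.float64(188.4), np.float64(-153.76)) (np.float64(98.6), np.float64(150.66)) (np.float64(211.7), np.float64(149.9)) (np.float64(155.4), np.float64(148.95))
knob [ 467.79570578 -292.47387547  147.        ] [ 471.28371193 -292.39858912  145.        ]
shank at rack [ 465.5863465  -297.75486813   55.        ] [ 467.58223746 -288.97686956   60.        ]
[array([ 654.9, -293.6]), array([ 648.3, -357.8])]
[array([ 435.2, -249.3]), array([ 425.9, -316.2])]
bore side proj [[210.84532 226.55605]]
```

The pin is confirmed: steel shank and black knob at side (345,291), in the rack bore nearest the robot. The measurements agree with the given sizes: bore radius 190 and grip radius 99. That puts the pivot at about (655,204), the lever at 150.3°, the bore at 206.5°, and the pin at (468,-291). Next I move over the lever grip at about (568,253).

```bash
python3 -m pendant '1 .03 -.018 0 0;1 .06 -.036 0 0;1 .09 -.054 0 0;1 .12 -.072 0 0;1 .15 -.09 0 0' 15 && python3 -m pendant '1 .03 -.018 0 0;1 .06 -.036 0 0;1 .09 -.054 0 0;1 .12 -.072 0 0;1 .15 -.09 0 0' && python3 -m pendant '1 .03 -.018 0 0;1 .06 -.036 0 0;1 .09 -.054 0 0;1 .129 -.073 0 0;1 .129 -.073 0 0'
```

```text
t: 0.52
tool_pos: [289.9, 415.2, 237.4]
orientation: [-180.0, -0.0, 164.7]
ft_force: [-0.0, 1.1, 0.6]
width: 91.8
finger_force: 0.0
t: 0.93
tool_pos: [440.0, 325.0, 237.4]
orientation: [-180.0, -0.0, 164.6]
ft_force: [0.2, -0.1, 0.2]
width: 91.8
finger_force: 0.0
t: 1.35
tool_pos: [572.9, 249.1, 236.2]
orientation: [-179.9, 0.1, 164.4]
ft_force: [-1.0, 0.1, 0.4]
width: 92.0
finger_force: 0.0
```

```bash
python3 -m pendant '1 0 0 -.03 0;1 0 0 -.06 0;1 0 0 -.085 0;1 0 0 -.11 0;1 0 0 -.125 0' && python3 -m pendant '1 0 0 -.012 0;0.6 0 0 -.012 0;0.4 0 0 -.012 0;.2 0 0 -.012 0;.2 0 0 -.012 0' 15&& python3 -m pendant '.2 0 0 0 0;.2 0 0 0 0;.2 0 0 0 0;.2 0 0 0 0;.2 0 0 0 0'
```

```text
t: 1.77
tool_pos: [566.2, 252.8, 109.3]
orientation: [-179.9, -0.2, 164.6]
ft_force: [-0.9, -0.3, 0.3]
width: 92.1
finger_force: 0.0
t: 2.18
tool_pos: [568.5, 253.6, 101.9]
orientation: [179.9, 0.1, 164.7]
ft_force: [0.5, 0.2, 0.9]
width: 69.9
finger_force: 0.0
t: 2.6
tool_pos: [568.0, 253.3, 100.9]
orientation: [180.0, 0.0, 164.7]
ft_force: [0.6, -0.5, -1.0]
width: 36.0
finger_force: 0.0
```

```bash
python3 -m pendant '.2 0 0 0 0;.2 0 0 0 0;.2 0 0 0 0;.2 0 0 0 0;.2 0 0 0 0'
```

```text
t: 3.02
tool_pos: [567.9, 253.4, 100.8]
orientation: [180.0, -0.0, 164.7]
ft_force: [-0.5, 0.9, 1.4]
width: 25.7
finger_force: 15.0
```

```bash
python3 -m pendant '.2 -.003 -.006 0 0;.2 -.006 -.012 0 0;.2 -.008 -.018 0 0;.2 -.010 -.024 0 0;.2 -.0113 -.0305 0 0' 30; python3 -m pendant '.2 -.001 -.0065 0 0;.2 -.0017 -.013 0 0;.2 -.0018 -.0195 0 0;.2 -.0016 -.026 0 0;.2 -.0009 -.0326 0 0'
```

```text
t: 3.43
tool_pos: [555.0, 225.4, 100.8]
orientation: [179.8, -0.2, 164.8]
ft_force: [-4.2, 11.5, 0.7]
width: 24.9
finger_force: 30.0
t: 3.85
tool_pos: [554.5, 192.3, 101.0]
orientation: [179.8, -0.1, 164.8]
ft_force: [-4.3, 9.6, 2.5]
width: 25.4
finger_force: 30.0
```

```bash
python3 -m pendant '.2 .001 -.0065 0 0;.2 .0026 -.013 0 0;.2 .0045 -.019 0 0;.2 .007 -.025 0 0;.2 .0096 -.0311 0 0'; python3 -m pendant '.2 0 0 0 0;.2 0 0 0 0;.2 0 0 0 0'
python3 - <<'E'
from h import *
snap("top","pics/t1.png");snap("side","pics/s1.png")
crop("top","pics/a.png",170,170,290,290,3.333);crop("side","pics/b.png",170,160,290,280,3.333)
cv2.imwrite("pics/c3.png",np.hstack([cv2.imread("pics/a.png"),cv2.imread("pics/b.png")]))
print(robot.sense()["tool_pos"])
E
```

```text
t: 4.27
tool_pos: [564.4, 161.1, 101.2]
orientation: [179.8, -0.1, 164.7]
ft_force: [-1.8, 12.5, 2.1]
width: 25.2
finger_force: 30.0
t: 4.52
tool_pos: [565.1, 159.9, 101.2]
orientation: [179.9, -0.0, 164.7]
ft_force: [-2.1, 4.8, 4.8]
width: 25.5
finger_force: 30.0
[565.03486001 159.87363441 101.19799512]
```

View pics/c3.png

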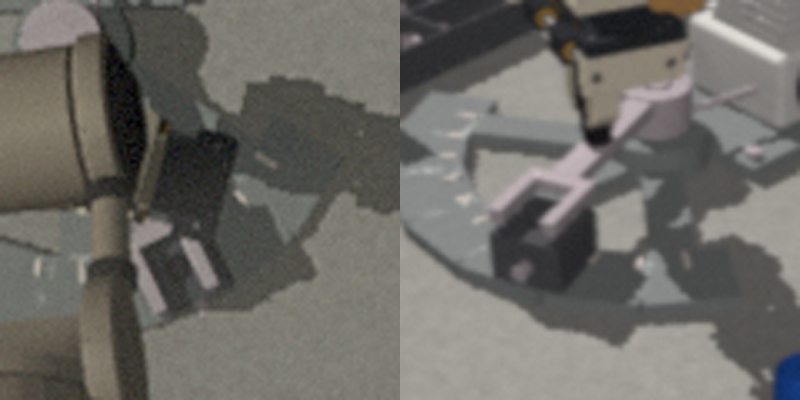

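The fork (crop left (180,270), right (550,195)) now spans the block. I'll let go, lift clear and check the alignment without the arm in view.

```bash
python3 -m pendant '1 0 0 0 0;1 0 0 0 0;1 0 0 0 0;1 0 0 0 0;1 0 0 0 0'; python3 -m pendant '1 0 0 0 0;1 0 0 .03 0;1 0 0 .065 0;1 0 0 .1 0;1 0 0 .14 0';python3 -m pendant '1 -.008 -.035 0 0;1 -.016 -.075 0 0;1 -.024 -.11 0 0;1 -.032 -.15 0 0;1 -.04 -.19 0 0'; python3 -m pendant '1 -.008 -.035 0 0;1 -.016 -.075 0 0;1 -.024 -.11 0 0;1 -.032 -.15 0 0;1 -.04 -.18 0 0'
python3 - <<'E'
from h import *
snap("top","pics/t2.png");snap("side","pics/s2.png")
crop("top","pics/c4.png",160,165,280,285,5)
E
```

```text
t: 5.03
tool_pos: [565.3, 158.8, 100.5]
orientation: [-180.0, -0.0, 164.6]
ft_force: [0.0, 0.4, 0.3]
width: 54.2
finger_force: 0.0
t: 5.45
tool_pos: [564.6, 158.9, 241.2]
orientation: [-179.9, -0.1, 164.6]
ft_force: [0.8, 0.5, 0.7]
width: 87.4
finger_force: 0.0
t: 5.87
tool_pos: [524.6, -32.3, 240.9]
orientation: [180.0, 0.0, 164.7]
ft_force: [1.7, 0.3, 0.6]
width: 91.8
finger_force: 0.0
t: 6.28
tool_pos: [484.5, -213.7, 240.8]
orientation: [-180.0, 0.0, 164.6]
ft_force: [1.4, -0.8, 0.1]
width: 91.6
finger_force: 0.0
```

View pics/c4.png

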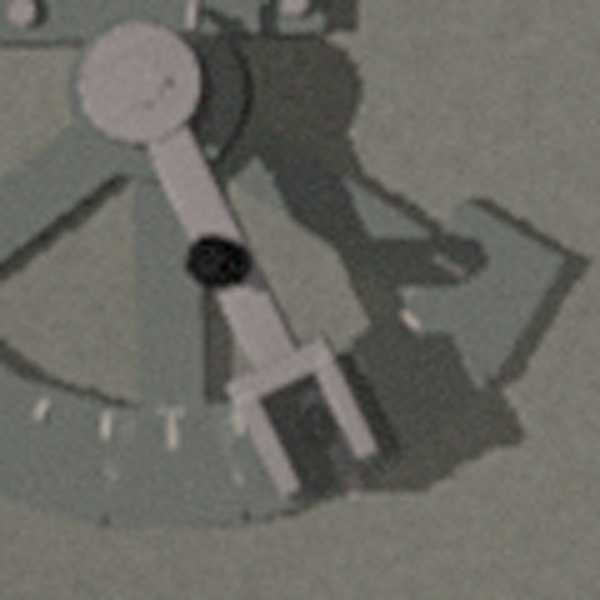

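The lever grip is free at crop (219,262). The fork's gap runs from its inner corners at (258,398) and (318,367) to its tips at (290,490) and (366,453), and the bore is in shade near (315,425).

```bash
python3 - <<'E'
from h import *
f=lambda x,y,z: atz("top",160+(x+.5)/5-.5,165+(y+.5)/5-.5,z)[:2]
B=np.array([485.1,118.8])
an=lambda v:np.degrees(np.arctan2(v[1],v[0]))
for z in(74,):
  P=f(139,84,z);print(P,an(B-P),[(an(f(*q)-P).round(2),np.linalg.norm(f(*q)-P).round(1)) for q in((328,471.5,68),(288,382,68),(277,362,68),(221,260,120))])
p=proj("top",[[*B,50]])[0];print("bore in crop",(p-[160,165])*5)
# block/bore contrast in an enlarged, stretched crop
im=np.load("top.npz")["img"][233:267,205:245,::-1].astype(float)
im=np.clip(im*2.2-20,0,255).astype(np.uint8);a=cv2.resize(im,None,fx=10,fy=10,interpolation=cv2.INTER_CUBIC)
s=np.load("side.npz")["img"][205:245,190:230,::-1].astype(float);s=np.clip(s*1.8,0,255).astype(np.uint8)
b=cv2.resize(s,(340,340),interpolation=cv2.INTER_CUBIC);cv2.imwrite("pics/c5.png",np.hstack([a,b]))
E
```

```text
[653.85234338 203.80173959] -153.26528373186275 [(np.float64(-154.15), np.float64(210.9)), (np.float64(-153.65), np.float64(163.0)), (np.float64(-153.83), np.float64(151.9)), (np.float64(-151.42), np.float64(101.1))]
bore in crop [316.66297913 425.69389343]
```

View pics/c5.png

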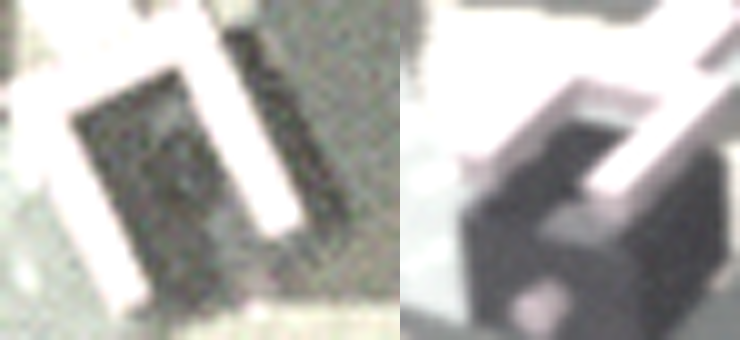

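```bash
cat > fit.py <<'E'
from h import *
from scipy.optimize import minimize
S=8
def box(r0,r1,t0,t1,a,P):
    u=np.array([np.cos(a),np.sin(a)]);n=np.array([-u[1],u[0]])
    return [[*(P+r*u+t*n),z] for r in(r0,r1) for t in(t0,t1) for z in(56,68)]
def rend(p,x0,y0,w,h):
    m=np.zeros((h*S,w*S),np.uint8);P=np.array(p[:2]);a=np.radians(p[2]);d=p[3]
    for b in((60,153+d,-12,12),(153+d,165+d,-27,27),(165+d,215+d,15,27),(165+d,215+d,-27,-15)):
        q=(proj("top",box(*b,a,P))-[x0,y0]+.5)*S
        cv2.fillConvexPoly(m,cv2.convexHull(np.float32(q)).round().astype(np.int32),1)
    return cv2.resize(m.astype(np.float32),(w,h),interpolation=cv2.INTER_AREA)
def fit(f,box_,p0):
    x0,y0,x1,y1=box_;im=cv2.imread(f)[y0:y1,x0:x1].astype(float)
    r=im[:,:,2]-.6*im[:,:,1]  # pinkish steel against greenish grey
    # blend model: image ~ bg + k*mask, maximise correlation
    def c(p):
        m=rend(p,x0,y0,x1-x0,y1-y0);return -np.corrcoef(m.ravel(),r.ravel())[0,1]
    s=np.array([p0]+[np.array(p0)+e for e in np.diag([3,3,2,3])])
    o=minimize(c,p0,method="Nelder-Mead",options=dict(initial_simplex=s,xatol=.02,fatol=1e-6));return o.x.round(2),o.fun
if __name__=="__main__":
    for f,b,a in(("pics/top0.png",(130,195,190,262),150.2),("pics/t2.png",(195,195,240,267),206.2)):
        p,v=fit(f,b,[655,204,a,0]);print(f,p,v)
        A=np.radians(p[2]);print(" fork:",p[:2]+190*np.array([np.cos(A),np.sin(A)]))
    im=cv2.imread("pics/top0.png")[240:260,213:240].mean(2);g=cv2.GaussianBlur(im,(0,0),.8)
    print(g[4:16,5:20].round().astype(int))
    w=np.clip(np.median(g[4:16,6:18])-6-g,0,None);yy,xx=np.mgrid[240:260,213:240];k=(abs(xx-223.2)<5)&(abs(yy-250.2)<5);w=w*k
    u,v=(w*xx).sum()/w.sum(),(w*yy).sum()/w.sum();print("bore px",u,v,atz("top",u,v,50))
E
python3 fit.py
```

```text
pics/top0.png [6.5667e+02 2.0516e+02 1.4974e+02 3.6000e-01] -0.371115187647947
 fork: [492.55796229 300.90570005]
pics/t2.png [ 6.5717e+02  2.0450e+02  2.0511e+02 -3.3000e-01] -0.4813455919047753
 fork: [485.12599779 123.87208111]
[[72 71 70 72 73 72 71 71 71 71 72 71 70 70 66]
 [71 69 69 69 68 68 67 68 70 70 71 71 70 70 70]
 [71 69 66 62 60 59 60 63 67 69 70 71 71 70 70]
 [71 67 62 56 52 52 54 57 63 67 71 71 71 71 70]
 [69 63 56 50 50 51 53 55 60 66 71 71 71 72 72]
 [69 61 52 48 50 52 54 56 58 65 72 72 72 73 73]
 [70 61 51 48 50 53 54 55 57 64 71 73 73 73 72]
 [71 62 51 47 49 53 54 55 57 63 70 71 73 74 72]
 [72 66 56 49 49 52 56 57 60 65 70 71 73 74 72]
 [73 70 63 56 53 54 58 61 66 70 72 72 73 73 72]
 [74 72 69 64 60 60 62 66 71 73 73 72 73 73 73]
 [73 73 72 70 68 68 69 70 72 72 71 71 71 72 73]]
bore px 222.41932111197784 249.8514314888073 [485.82005842 121.06998645  50.        ]
```

```bash
python3 - <<'E'
import fit as F, numpy as np, cv2
from h import *
P0=F.proj
# edge-free check: two-level fit with several channels, both cameras
for cam,f,b in(("top","pics/t2.png",(203,226,242,267)),("side","pics/s2.png",(180,188,240,232))):
    F.proj=lambda n,P,cam=cam:P0(cam,P)
    for name,ch in(("lum",lambda i:i.mean(2)),("pink",lambda i:i[:,:,2]-.6*i[:,:,1]),("sat",lambda i:np.clip(i[:,:,2],90,150))):
        im=ch(cv2.imread(f).astype(float))[b[1]:b[3],b[0]:b[2]]
        from scipy.optimize import minimize
        c=lambda q:-np.corrcoef(F.rend([q[0],q[1],q[2],0],b[0],b[1],b[2]-b[0],b[3]-b[1]).ravel(),im.ravel())[0,1]
        p0=np.array([655,204,206.]);o=minimize(c,p0,method="Nelder-Mead",options=dict(initial_simplex=np.vstack([p0,p0+np.diag([4,4,3])]),xatol=.02,fatol=1e-6))
        A=np.radians(o.x[2]);print(cam,name,o.x.round(2),round(o.fun,3),"fork",(o.x[:2]+190*np.array([np.cos(A),np.sin(A)])).round(1))
g=cv2.imread("pics/side0.png")[220:236,200:224].mean(2);print(g.round().astype(int))
E
```

```text
top lum [656.02 206.28 205.59] -0.744 fork [484.7 124.2]
top pink [656.52 205.96 205.52] -0.798 fork [485.1 124.1]
top sat [656.1  206.53 205.68] -0.822 fork [484.9 124.2]
side lum [678.71 198.43 199.26] -0.193 fork [499.3 135.8]
side pink [677.28 201.4  200.34] -0.313 fork [499.1 135.4]
side sat [671.41 210.26 202.73] -0.156 fork [496.2 136.8]
[[ 82  75  76  82 101 114 107  94  86  87  86  85  88  91  93  95  99  99
   94  85  79  76  75  78]
 [ 92  89  94 101 108  98  90  88  86  87  87  86  84  86  84  85  85  86
   86  85  82  80  80  81]
 [126 125 123 116 105  91  86  85  85  86  84  86  85  84  84  84  83  83
   83  85  83  83  84  83]
 [138 133 123 108  94  86  84  84  84  82  80  77  76  78  78  82  83  85
   84  84  85  83  83  83]
 [143 127 108  92  87  85  84  81  79  75  68  63  62  66  70  74  79  83
   84  85  86  84  83  83]
 [136 114  93  88  86  88  85  80  72  59  53  52  53  56  57  64  72  79
   83  83  85  84  84  81]
 [109  96  88  86  85  86  86  80  62  49  47  48  52  51  54  55  68  81
   84  84  83  84  82  83]
 [ 91  85  86  86  85  86  86  79  67  54  49 
[... 163 characters left out ...]
86  86  86  83  84  84  84  84  83  79  79  77  78  81  82  83  85
   84  84  84  81  72  58]
 [ 77  78  81  84  84  83  86  85  82  85  85  85  83  85  83  83  85  83
   84  84  81  74  57  44]
 [ 60  62  69  73  78  80  81  83  84  84  84  84  84  83  85  83  85  83
   83  83  74  61  45  41]
 [ 51  55  56  58  58  62  68  73  77  79  80  83  83  84  84  83  83  85
   81  74  61  48  43  41]
 [ 54  53  51  52  54  55  54  60  59  63  68  73  76  79  81  83  83  81
   73  61  47  39  41  40]
 [ 53  53  52  54  53  52  51  52  53  53  56  59  60  66  69  72  75  72
   60  48  38  42  40  39]
 [ 50  52  53  52  50  54  53  52  52  52  53  52  52  53  56  58  59  58
   48  43  40  40  37  36]]
```

```bash
python3 - <<'E'
from h import *
g=lambda x,y,z:atz("side",190+(x-400+.5)/8.5-.5,205+(y+.5)/8.5-.5,z)[:2]
B=atz("side",212,226.4,50)[:2];t=np.array([-np.sin(np.radians(206.3)),np.cos(np.radians(206.3))])
print("bore(side)",B)
for a in((488,163,583,185),(577,78,668,97)):
    m=(g(*a[:2],68)+g(*a[2:],68))/2;print(m,"gap",np.linalg.norm(g(*a[:2],68)-g(*a[2:],68)),"tangential miss bore-lever",(B-m)@t,"radial",(B-m)@[t[1],-t[0]])
E
```

```text
bore(side) [487.57653948 117.6067418 ]
[465.04094086 108.91567658] gap 29.07790571133075 tangential miss bore-lever 2.1934524879596276 radial -24.053618975039264
[508.27749662 130.42219146] gap 28.475992618657678 tangential miss bore-lever 2.3168789940698313 radial 24.23628371246751
```

The side and top measurements agree that the lever is about 2–3 mm short at the fork. I'll go back and nudge it about 1.3 mm at the grip.

```bash
python3 -m pendant '1 .008 .035 0 0;1 .016 .075 0 0;1 .024 .11 0 0;1 .032 .15 0 0;1 .04 .18 0 0'; python3 -m pendant '1 .008 .035 0 0;1 .016 .075 0 0;1 .024 .11 0 0;1 .032 .15 0 0;1 .04 .19 0 0'; python3 -m pendant '1 0 0 0 0;1 0 0 -.035 0;1 0 0 -.07 0;1 0 0 -.105 0;1 0 0 -.14 0'; python3 -m pendant '.2 0 0 0 0;.2 0 0 0 0;.2 0 0 0 0;.2 0 0 0 0;.2 0 0 0 0' 30;python3 -m pendant '.2 0 0 0 0;.2 0 0 0 0;.2 0 0 0 0;.2 0 0 0 0;.2 0 0 0 0';python3 -m pendant '.2 0 0 0 0;.2 0 0 0 0;.2 0 0 0 0;.2 0 0 0 0;.2 0 0 0 0'
```

```text
t: 6.8
tool_pos: [525.1, -27.4, 240.9]
orientation: [179.9, -0.0, 164.7]
ft_force: [0.2, -0.8, -0.2]
width: 91.8
finger_force: 0.0
t: 7.22
tool_pos: [564.9, 161.9, 240.8]
orientation: [180.0, -0.0, 164.7]
ft_force: [0.7, 0.6, 1.0]
width: 92.2
finger_force: 0.0
t: 7.63
tool_pos: [564.7, 159.9, 99.5]
orientation: [180.0, 0.0, 164.7]
ft_force: [1.0, -0.0, -0.4]
width: 91.7
finger_force: 0.0
t: 8.05
tool_pos: [566.6, 159.3, 103.2]
orientation: [179.9, 0.2, 164.7]
ft_force: [-0.2, 0.1, -0.6]
width: 63.1
finger_force: 0.0
t: 8.47
tool_pos: [565.3, 159.1, 100.8]
orientation: [180.0, 0.0, 164.7]
ft_force: [0.5, 0.7, -0.1]
width: 29.6
finger_force: 0.0
t: 8.88
tool_pos: [565.6, 159.4, 100.8]
orientation: [180.0, 0.0, 164.7]
ft_force: [2.6, 2.3, -1.1]
width: 25.1
finger_force: 30.0
```

```bash
python3 -m pendant '.2 .0003 -.0007 0 0;.2 .0006 -.0013 0 0;.2 .0009 -.002 0 0;.2 .0009 -.002 0 0;.2 .0009 -.002 0 0'; python3 -m pendant '1 0 0 0 0;1 0 0 0 0;1 0 0 0 0;1 0 0 0 0;1 0 0 0 0';python3 -m pendant '1 0 0 0 0;1 0 0 .03 0;1 0 0 .065 0;1 0 0 .1 0;1 0 0 .14 0';python3 -m pendant '1 -.008 -.035 0 0;1 -.016 -.075 0 0;1 -.024 -.11 0 0;1 -.032 -.15 0 0;1 -.04 -.19 0 0'; python3 -m pendant '1 -.008 -.035 0 0;1 -.016 -.075 0 0;1 -.024 -.11 0 0;1 -.032 -.15 0 0;1 -.04 -.18 0 0'
python3 - <<'E'
import fit as F
from h import *
from scipy.optimize import minimize
snap("top","pics/t3.png");snap("side","pics/s3.png")
b=(203,226,242,267)
for f in("pics/t2.png","pics/t3.png"):
    im=np.clip(cv2.imread(f)[:,:,2].astype(float),90,150)[b[1]:b[3],b[0]:b[2]]
    c=lambda q:-np.corrcoef(F.rend([655.5,205.0,q[0],q[1]],b[0],b[1],b[2]-b[0],b[3]-b[1]).ravel(),im.ravel())[0,1]
    o=minimize(c,[206,0],method="Nelder-Mead",options=dict(initial_simplex=[[206,0],[208,0],[206,3]],xatol=.01,fatol=1e-7));print(o.x,o.fun)
s=cv2.imread("pics/s3.png")[205:245,190:230].astype(float);s=np.clip(s*1.8,0,255).astype(np.uint8)
a=np.clip(cv2.imread("pics/t3.png")[233:267,205:245].astype(float)*2.2-20,0,255).astype(np.uint8)
cv2.imwrite("pics/c6.png",np.hstack([cv2.resize(a,(400,340),interpolation=2),cv2.resize(s,(340,340),interpolation=2)]))
E
```

```text
t: 9.3
tool_pos: [566.3, 158.0, 100.8]
orientation: [179.9, 0.0, 164.7]
ft_force: [3.0, 6.6, -0.7]
width: 25.5
finger_force: 30.0
t: 9.72
tool_pos: [566.1, 156.8, 100.7]
orientation: [-180.0, -0.0, 164.6]
ft_force: [-0.6, -0.3, 0.2]
width: 54.3
finger_force: 0.0
t: 10.13
tool_pos: [565.4, 156.9, 241.3]
orientation: [-179.9, -0.1, 164.7]
ft_force: [1.2, 0.1, -0.8]
width: 87.4
finger_force: 0.0
t: 10.55
tool_pos: [525.4, -34.3, 240.9]
orientation: [-180.0, 0.0, 164.7]
ft_force: [0.4, -0.4, 0.1]
width: 91.5
finger_force: 0.0
t: 10.97
tool_pos: [485.3, -215.7, 240.9]
orientation: [-180.0, 0.0, 164.6]
ft_force: [0.4, 0.2, -0.6]
width: 91.4
finger_force: 0.0
[205.36833954  -1.6130619 ] -0.8217410611242165
[206.58138275  -1.6500721 ] -0.8121459362433245
```

View pics/c6.png

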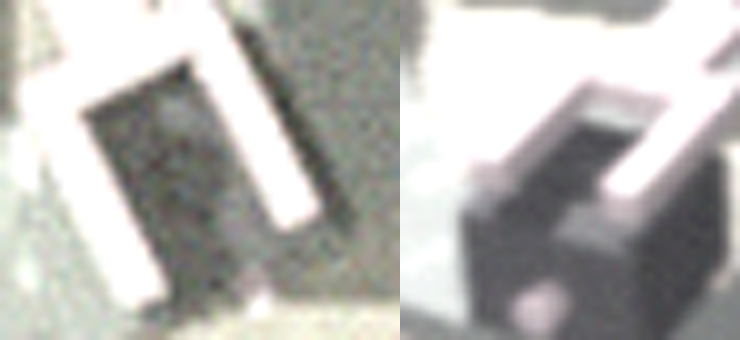

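The fork (top crop, gap centre at about (178,175), bore at (183,175)) is now centred to within about 1 mm. Now the pin.

```bash
python3 -m pendant '1 -.006 -.026 0 .03;1 -.012 -.052 0 .06;1 -.017 -.0785 0 .077;1 -.017 -.0785 0 .077;1 -.017 -.0785 0 .077';python3 -m pendant '1 0 0 -.03 0;1 0 0 -.06 0;1 0 0 -.08 0;1 0 0 -.095 0;1 0 0 -.103 0';python3 -m pendant '1 0 0 0 0;.25 0 0 0 0;.25 0 0 0 0;.25 0 0 0 0;.25 0 0 0 0' 30;python3 -m pendant '.25 0 0 0 0;.25 0 0 0 0;.25 0 0 0 0;.25 0 0 0 0;.25 0 0 0 0';python3 -m pendant '.25 0 0 0 0;.25 0 0 0 0;.25 0 0 0 0;.25 0 0 0 0'
```

```text
t: 11.48
tool_pos: [469.0, -291.6, 240.5]
orientation: [180.0, -0.0, 169.0]
ft_force: [0.2, 0.6, 0.4]
width: 91.9
finger_force: 0.0
t: 11.9
tool_pos: [468.8, -289.0, 135.7]
orientation: [179.9, -0.2, 169.1]
ft_force: [-0.5, 1.1, -0.2]
width: 91.7
finger_force: 0.0
t: 12.32
tool_pos: [469.7, -291.6, 138.8]
orientation: [-180.0, 0.1, 169.1]
ft_force: [0.8, -0.2, -0.3]
width: 69.9
finger_force: 0.0
t: 12.73
tool_pos: [469.2, -291.4, 137.7]
orientation: [180.0, -0.0, 169.1]
ft_force: [-0.5, 0.9, 0.7]
width: 36.2
finger_force: 0.0
t: 13.07
tool_pos: [469.2, -291.5, 137.7]
orientation: [-180.0, -0.0, 169.1]
ft_force: [0.5, -0.6, -0.5]
width: 30.9
finger_force: 30.0
```

```bash
python3 -m pendant '.25 0 0 .01 0;.25 0 0 .02 0;.25 0 0 .035 0;.25 0 0 .05 0;.25 0 0 .07 0' 45;python3 -m pendant '.25 0 0 .02 0;.25 0 0 .04 0;.25 0 0 .06 0;.25 0 0 .06 0;.25 0 0 .06 0'
python3 - <<'E'
from h import *
snap("side","pics/s4.png")
print(robot.sense()["tool_pos"],proj("side",[469.2,-291.5,275]),proj("side",[469.2,-291.5,150]))
crop("side","pics/c7.png",250,100,450,380,2.1)
E
```

```text
t: 13.48
tool_pos: [468.9, -291.0, 208.6]
orientation: [180.0, -0.1, 169.1]
ft_force: [0.1, 0.2, -1.5]
width: 30.7
finger_force: 45.0
t: 13.9
tool_pos: [469.5, -291.5, 269.1]
orientation: [-179.9, 0.2, 169.1]
ft_force: [-0.8, -0.3, -2.7]
width: 31.1
finger_force: 45.0
[ 468.99410868 -291.13232178  267.64840541] [[353.241   222.53647]] [[343.6603  288.24054]]
```

View pics/c7.png

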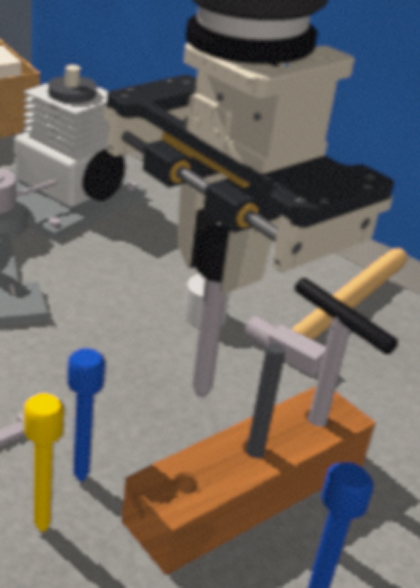

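```bash
python3 - <<'E'
from h import *
im=np.load("side.npz")["img"].astype(float)
for v in range(238,288,4):
    r=im[v,335:365].mean(1); print(v,r.round().astype(int))
for z in (240,220,200,180,165,150): print(z,proj("side",[469,-291.2,z])[0].round(1),end=" ")
d=proj("side",[[469,-291,180],[479,-291,180],[469,-281,180]]);print(d)
E
```

```text
238 [153 154 156 159 163 176 199 212 220 221 217 188 127  96  99 104 106 108
 109 104  98 107 110 114 119 129 140 146 152 153]
242 [154 156 158 159 151 146 139 131 129 128 128 116  96  93 103 106 108 109
 112 109 108 108 114 126 145 153 154 153 154 152]
246 [155 153 154 154 146 139 131 126 128 129 128 121 112 108 107 107 109 110
 110 108 106 109 121 134 149 152 156 158 158 156]
250 [154 152 152 145 139 132 127 124 126 129 124 116 111 107 107 107 109 111
 110 106 104 106 103  99 120 141 147 151 154 152]
254 [153 153 152 152 148 139 130 123 125 126 119 110 108 107 106 108 109 108
 106 103  98  93  86  82  83  83  82  80  81  84]
258 [154 153 151 150 150 152 154 154 152 138 121 110 106 107 109 110 110 109
 105  94  85  82  82  82  84  84  81  83  80  80]
262 [154 157 159 158 159 157 157 155 146 126 112 107 107 110 109 112 109 107
 102  99  93  86  80  82  83  81  84  82  81  82]
266 [157 157 156 159 159 160 158 151 139 119 108 109 108 108 110 110 107 109
 120 142 154 154 153 151 150 148 145 142 142 142]
270 [157 158 157 156 156 153 154 147 127 111 107 107 108 110 111 110 106 113
 137 152 156 155 154 155 152 153 155 156 154 154]
274 [156 157 155 156 157 157 153 137 117 108 109 108 110 110 110 107 107 121
 145 152 154 154 156 155 155 156 155 152 154 156]
278 [156 155 153 155 154 154 144 124 108 105 107 109 111 111 107 105 115 136
 151 155 152 150 152 153 155 154 150 150 151 153]
282 [153 154 155 154 154 152 137 115 107 106 109 109 110 109 105 106 125 150
 157 158 153 155 153 155 155 154 152 152 154 154]
286 [153 152 150 151 152 152 150 136 114 105 107 109 110 108 119 138 149 154
 155 154 153 156 155 158 158 159 158 156 157 157]
240 [350.1 242.4] 220 [348.5 253.2] 200 [347.  263.6] 180 [345.5 273.7] 165 [344.5 281. ] 150 [343.4 288.2] [[345.44208 273.6329 ]
 [349.58557 270.92343]
 [340.51236 270.43643]]
```

The pin hangs upright in the gripper (crop shank from (214,285) to foot (203,392)), and the rack's other tools are untouched. I carry it over the bore, aiming for about (486,120).

```bash
python3 -m pendant '.25 .001 .02 0 0;.25 .002 .05 0 0;.25 .003 .08 0 0;.25 .004 .11 0 0;.25 .0056 .137 0 0';python3 -m pendant '.25 .001 .03 0 0;.25 .002 .06 0 0;.25 .003 .09 0 0;.25 .004 .115 0 0;.25 .0056 .137 0 0';python3 -m pendant '.25 .001 .03 0 0;.25 .002 .06 0 0;.25 .003 .09 0 0;.25 .004 .12 0 0;.25 .0056 .1374 0 0';python3 -m pendant '.25 0 0 -.025 0;.25 0 0 -.05 0;.25 0 0 -.065 0;.25 0 0 -.07 0;.25 0 0 -.07 0'
python3 - <<'E'
from h import *
snap("side","pics/s5.png");print(robot.sense()["tool_pos"],robot.sense()["ft_force"])
im=np.load("side.npz")["img"].astype(float)
for v in range(180,232,3): print(v,im[v,196:228].mean(1).round().astype(int))
p=robot.sense()["tool_pos"]
for z in (160,140,120,100,80): print(z,proj("side",[p[0],p[1],z])[0].round(1),end=" ")
crop("side","pics/c8.png",160,140,280,260,5)
E
```

```text
t: 14.37
tool_pos: [473.8, -152.5, 266.1]
orientation: [179.9, -0.2, 169.1]
ft_force: [0.3, 0.9, -1.3]
width: 30.6
finger_force: 45.0
t: 14.78
tool_pos: [479.3, -15.4, 266.3]
orientation: [180.0, -0.2, 169.1]
ft_force: [0.4, 1.0, -1.9]
width: 30.8
finger_force: 45.0
t: 15.2
tool_pos: [484.8, 122.7, 266.2]
orientation: [180.0, -0.2, 169.2]
ft_force: [0.4, -0.6, -0.5]
width: 30.8
finger_force: 45.0
t: 15.62
tool_pos: [484.7, 119.9, 195.6]
orientation: [-179.9, -0.3, 169.1]
ft_force: [-0.9, -0.9, -1.2]
width: 30.6
finger_force: 45.0
[485.57707323 119.90757701 197.06355796] [ 0.54441959  0.49721479 -1.51580225]
180 [ 82  80  80  81  88 102 117 124 113 106 105 105 104 101 105 127 148 153
 153 153 152 153 154 156 155 153 154 153 153 152 150 142]
183 [113 133 142 145 151 152 151 144 125 110 108 108 108 103 104 124 149 158
 157 156 156 155 155 155 155 153 151 146 133  97  61  43]
186 [153 154 155 155 154 155 154 152 140 113 109 109 109 103 101 118 146 154
 155 155 154 153 153 153 155 153 152 129  81  39  28  23]
189 [148 146 149 150 151 154 154 153 140 119 109 109 107 104 101 115 143 154
 15
[... 1333 characters left out ...]
6  74  79  90
 100 109 116 116 114 120 145 169 179 176 162 135 104  88]
222 [154 151 157 169 171 169 152 120  95  85  81  74  58  49  46  48  48  48
  46  49  60  88 129 158 171 164 143 111  90  82  76  88]
225 [154 136 119 111 107 105  92  84  72  58  48  47  47  46  49  52  56  68
  89  97  95  96  96  95  93  88  84  74  59  46  43  52]
228 [132 122 105  91  82  74  61  54  47  45  47  45  46  50  55  58  65  84
 105 115 113 105  92  83  77  67  49  45  41  41  42  49]
231 [114  77  58  57  57  53  50  50  49  48  48  51  64  78  84  86  85  87
  87  88  85  74  66  54  46  41  40  39  41  42  39  46]
160 [207.6 185.5] 140 [208.2 193.3] 120 [208.8 200.9] 100 [209.3 208.4] 80 [209.9 215.7]
```

View pics/c8.png

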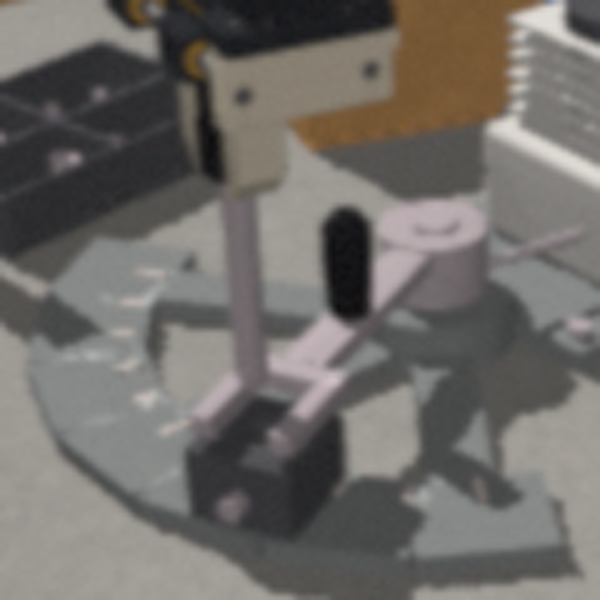

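Pin at crop (248,300), foot at (255,382), between the tines and clear of the grip. Side view puts the bore slightly right of the pin axis (~1.3 px), so I shift (+1,-1) mm and lower while watching the force.

```bash
python3 -m pendant '.25 .001 -.001 0 0;.25 .001 -.001 -.007 0;.25 .001 -.001 -.014 0;.25 .001 -.001 -.02 0;.25 .001 -.001 -.024 0';python3 -m pendant '.25 0 0 -.002 0;.25 0 0 -.004 0;.25 0 0 -.006 0;.25 0 0 -.008 0;.25 0 0 -.01 0'
```

```text
t: 16.08
tool_pos: [486.7, 118.9, 172.9]
orientation: [-180.0, -0.0, 169.1]
ft_force: [-0.8, -0.3, -1.4]
width: 30.9
finger_force: 45.0
t: 16.5
tool_pos: [487.1, 119.0, 163.7]
orientation: [180.0, 0.0, 169.1]
ft_force: [-0.6, 0.6, -1.2]
width: 31.0
finger_force: 45.0
```

```bash
python3 -m pendant '.25 0 0 -.003 0;.25 0 0 -.006 0;.25 0 0 -.009 0;.25 0 0 -.011 0;.25 0 0 -.013 0'
```

```text
t: 16.92
tool_pos: [487.0, 119.0, 150.5]
orientation: [180.0, -0.0, 169.1]
ft_force: [-0.2, -1.0, -1.8]
width: 30.8
finger_force: 45.0
```

```bash
python3 -m pendant '.25 0 0 -.003 0;.25 0 0 -.006 0;.25 0 0 -.009 0;.25 0 0 -.011 0;.25 0 0 -.012 0';python3 -m pendant '.25 0 0 -.001 0;.25 0 0 -.002 0;.25 0 0 -.003 0;.25 0 0 -.003 0'
```

```text
t: 17.33
tool_pos: [486.8, 119.0, 138.3]
orientation: [-180.0, -0.0, 169.1]
ft_force: [0.4, -0.2, -2.1]
width: 30.9
finger_force: 45.0
t: 17.67
tool_pos: [487.1, 119.0, 135.8]
orientation: [180.0, 0.0, 169.1]
ft_force: [-1.0, -0.4, -1.8]
width: 31.0
finger_force: 45.0
```

```bash
python3 -m pendant '.25 0 0 -.0005 0;.25 0 0 -.001 0;.25 0 0 -.0015 0;.25 0 0 -.0015 0' 20
```

```text
t: 18.0
tool_pos: [488.0, 119.0, 135.5]
orientation: [180.0, 0.2, 169.1]
ft_force: [-0.7, -0.2, 7.4]
width: 31.3
finger_force: 20.0
```

The pin bottomed at the expected height (force +9 N), so I release it, lift clear and check.

```bash
python3 -m pendant '.8 0 0 0.001 0;.8 0 0 .001 0;.8 0 0 .001 0;.8 0 0 .001 0;.8 0 0 .001 0';python3 -m pendant '.8 0 0 0 0;.8 0 0 .02 0;.8 0 0 .05 0;.8 0 0 .085 0;.8 0 0 .12 0';python3 -m pendant '.8 0 -.04 .02 0;.8 0 -.08 .02 0;.8 0 -.12 .02 0;.8 0 -.16 .02 0;.8 0 -.19 .02 0'
python3 - <<'E'
import fit as F
from h import *
snap("side","pics/s6.png");snap("top","pics/t6.png")
crop("side","pics/a.png",160,140,280,260,3.334);crop("top","pics/b.png",160,165,280,285,3.334)
cv2.imwrite("pics/c9.png",np.hstack([cv2.imread("pics/a.png"),cv2.imread("pics/b.png")]))
print(proj("side",[[487,119,159],[487,119,128]]),proj("top",[487,119,159]))
E
```

```text
t: 18.42
tool_pos: [486.9, 119.0, 135.0]
orientation: [-180.0, -0.0, 169.1]
ft_force: [0.5, 0.7, -0.1]
width: 60.2
finger_force: 0.0
t: 18.83
tool_pos: [486.4, 119.0, 256.2]
orientation: [-180.0, -0.1, 169.1]
ft_force: [0.6, 0.5, 0.0]
width: 73.7
finger_force: 0.0
t: 19.25
tool_pos: [486.6, -73.7, 275.4]
orientation: [-180.0, 0.0, 169.0]
ft_force: [0.4, 0.1, 0.3]
width: 73.1
finger_force: 0.0
[[208.34445 185.83403]
 [209.27254 197.84016]] [[216.8221  250.10878]]
```

View pics/c9.png

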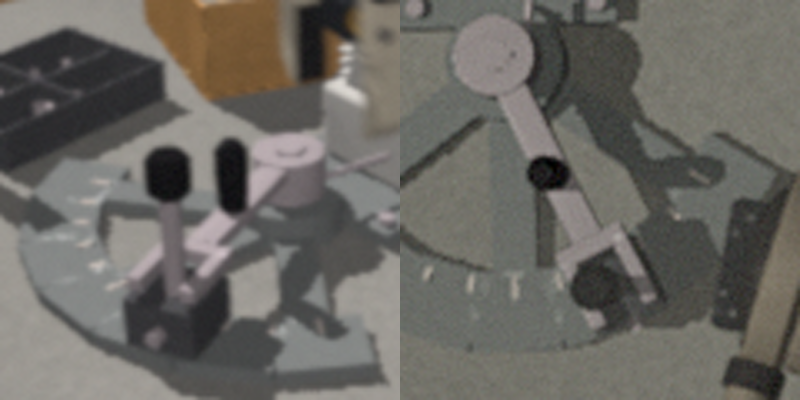

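The pin stands upright in the bore between the tines. Its knob is at crop (167,175), which is side (210,192) against an expected (209,192) when fully home. The lever is still over the block and the gripper is clear, so I hand the job in.

```bash
python3 -c "
from workcell import robot
print(robot.close_job())"
```

```text
the job is handed in; nothing more can be done
None
```

The lever is set over the block with its fork centred to within about 1 mm, the steel lock pin stands upright between the tines and fully home in the bore, and the job was handed in at about 19 s of the 64 s allowed; the hand-in returned no verdict.

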